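Half-close a bayonet tealight lantern and hold it

TASK

Stand the tealight centrally on the raised brass post in the middle of the lantern base and let go of it, then lower the glass-sided lantern lid over it so that its two brass lugs drop through the two gaps in the base's rim, and twist the lid clockwise (seen from above) half way, until its lugs are under the orange marks, without ever pushing on into the catch that clicks it locked. Finish while still gripping the lid there, fully down in the rim and level: do not let go at the end. Leave the jug, the doll and the hair clip box where they stand.

Things in the scene. Friction and masses are not known exactly. Their poses are not given: they have to be found in the camera images.
- base: Round steel lantern base, 124 mm across, fixed; origin at the centre of its underside, z up, +x towards one gap. Inner floor (the lid's lower edge rests on it) at 10 mm. Central brass post, 26 mm diameter, flat top at 31 mm. Outer wall (inside radius 53 mm) carries an inward rim from 18 to 23 mm height with a round opening of 43 mm radius and two gaps for the lugs, on +x and -x.
- gap (a point): Middle of the +x gap, 52 mm from the base's axis, at the rim's top (23 mm). Both gaps are 20 mm wide. The lid enters either way round with its lugs in the gaps; under the rim it then turns clockwise from above (negative about z); anticlockwise is blocked after about 7 degrees.
- half_mark (a point): Orange mark on the rim's top, 40 degrees clockwise of the +x gap (another lies across from it): half way, where the lugs must end. The lock's catch is met at about 53 degrees; red marks and the end stop are at 80 degrees.
- post_top (a point): Centre of the flat top of the brass post, 31 mm above the underside of the base.
- hood: Bayonet lid: loose glass and steel drum, 80 mm diameter, roof top at 60 mm, open below (inside radius 34, height 54), 0.25 kg. Origin at the centre of its lower edge, z up. Two brass lugs along its +x and -x reach 50 mm from the axis, 12 mm wide, 0 to 5 mm high. Black grip bar on the roof: 50 mm along x, 14 mm thick along y, 60 to 90 mm high; pinch across y from above.
- tealight: Loose tealight in an aluminium cup, 40 mm diameter, 22 mm high, 40 g; origin at the centre of its underside, z up. It starts on the teal coaster.
- catch (a joint): Spring catch of the lock, hidden under the rim 66 degrees clockwise of the base's +x gap: 0 m at rest, up to 0.006 m when a lug pushes it outwards (3 N per mm); a lug must push it about 0.003 m aside to click past. It must stay at rest.
- coaster_mustard: Mustard hard-silicone coaster, 110 mm diameter, 5 mm thick, stuck to the ledge; origin at the centre of its underside. The lid starts on it.
- coaster_teal: Teal hard-silicone coaster, 110 mm diameter, 5 mm thick, stuck to the ledge; origin at the centre of its underside. The tealight starts on it.
- jug: Mint ceramic jug, 84 mm body diameter with a handle to its +y, 125 mm tall; origin at the centre of its underside. Leave alone.
- doll: Wooden matryoshka-style doll, 62 mm diameter, 105 mm tall; origin at the centre of its underside. Leave alone.
- clip_box: Grey plastic hair clip box, 60 x 100 x 30 mm (x, y, z); origin at the centre of its underside. Leave alone.
Not all that is in view belongs to the job. There is more than one size of the tealight; the one meant has the size given above. Leave any blue look-alike of the hood alone.

How it is judged (in metres and radians):
On the way, in this order (a step that is already met when the one before it is completed fails the run):
1. the tealight stands on the post, let go, with the lid not yet on (horizontal distance between tealight and post_top below 0.009 m and z of tealight in the frame of base between 0.028 and 0.034 m and angle between tealight's own z axis and vertical below 0.1 rad and contact force between the fingers and tealight below 0.05 N and linear speed of tealight below 0.02 m/s), for 0.3 s.
2. the lid is down in the rim around the tealight, its lugs through the gaps (z of hood in the frame of base between 0.006 and 0.0148 m and horizontal distance between hood and base below 0.005 m and angle between hood's own z axis and vertical below 0.1 rad), for 0.05 s.
At the end, for the whole second after the job is handed in: Tealight upright on the post within 9 mm of its centre; lid level, down under the rim (lower edge within 5 mm of the floor), centred within 5 mm, turned clockwise 28 to 52 degrees from the entry (40 is half way), still, the catch not pushed, and the fingers still gripping the lid with more than 2 N (all of step 2 and horizontal distance between tealight and post_top below 0.009 m and z of tealight in the frame of base between 0.028 and 0.034 m and angle between tealight's own z axis and vertical below 0.1 rad and angle between the x axis of hood and the x axis of base, either way round between 0.49 and 0.91 rad and contact force between the fingers and hood above 2 N and value of joint catch below 0.0012 m and angular speed of hood below 0.1 rad/s and linear speed of hood below 0.02 m/s); the arm keeps its last pose, push and grip.
It fails at once if the lid is turned into the catch (lock clicked) (value of joint catch above 0.0012 m).
It fails at once if the mint jug is moved or tipped (distance of jug from where it was at the start of the episode above 0.02 m or angle between jug's own z axis and vertical above 0.3 rad).
It fails at once if the wooden doll is moved or tipped (distance of doll from where it was at the start of the episode above 0.02 m or angle between doll's own z axis and vertical above 0.3 rad).
It fails at once if the hair clip box is moved or tipped (distance of clip_box from where it was at the start of the episode above 0.02 m or angle between clip_box's own z axis and vertical above 0.3 rad).
It also fails if it takes over 54 s, if anything falls off the work surface, if the arm or the gripper's body presses on something with over 40 N, if the wrist force passes 120 N, or if a joint passes its speed limit or range.

ROBOT

A 6-joint arm with a two-finger parallel gripper is mounted at the origin on the work surface. World frame = base frame: x ahead of the robot, y to its left, z up, the work surface at z = 0. Lengths are in m, angles in degrees, forces in N, time in s.
With the tool pointing down it reaches from about 0.375 to 0.9 m from the base axis. Payload 3.1 kg.
Tool frame: the origin (TCP) lies midway between the tips of the shut fingers; the grasp point (between the pads) lies 19 mm behind it (bot.hold_point_z is the distance from the TCP to the grasp point, in m); z points along the fingers, y is the line along which they close (so a half turn about z gives the same grasp; the last joint's range is limited). The gripper opens to 87 mm and grips with 3 to 60 N. Pads are 19 mm wide; open, the fingers measure 117 mm over their backs; the gripper's body (75 mm by 190 mm) begins 51 mm behind the grasp point.
Start: joints at [-80.758, 30.224, 82.088, -0, 67.689, -10.227], TCP at [0.208, -0.589, 0.223] pointing down, gripper open.
Joint ranges: [-176.69, 176.69], [-43.24, 126.21], [12.49, 139.97], [-82, 262], [0, 151.66], [-163.58, 163.58]. Speed limits (degrees/s): [159.86, 159.86, 180, 180, 180, 180].

INTERFACE

Orientations are given as a 3x3 rotation matrix whose columns are the frame's x, y, z axes.
In Python, from rig import read_state, optics, order, bot gives the robot as it stands.
- The arm moves only by the tool drive_tool, never from a script. Its argument "steps" is a list of rows, each a list of 7 numbers: the finger opening in mm, from 0 to 87, then the shift along the tool's x, y, z normalised to -1 to 1, where 1 is 0.12 m, then the turn, a rotation vector about the tool's x, y, z normalised to -1 to 1, where 1 is 1.5 rad. In form: [[jaw, tx, ty, tz, ax, ay, az], ...]. A call has 1 to 8 rows; each row is the pose to reach, as a shift and turn from the pose commanded when the call began, along the tool's axes at that moment; what a row does not reach only later rows make up. A row lasts 1/10 s, in which the tool goes at most 50 mm and 8.59 degrees, less where a joint would pass 70% of its speed; a pose out of reach is approached as far as the arm can. A call with a number of a shift or a turn outside -1 to 1 is refused whole. A call with a gripper value outside its range is refused whole. The fingers move at their own pace and stop on an object; the grip force is fixed at half the most. Time passes only in rows, so rows that repeat a pose let the fingers close. It gives the time, the measured TCP pose, the force, the opening and the grip force at its end, in the units of the state.
- read_state(): the state, without advancing time (a new reading comes with each control period).
- optics.capture(name): name is "side" or "top"; returns a dict with "color" (420x560x3 uint8, blue, green, red), "range_z" (420x560 float32, m along the optical axis (not along the pixel's ray), 0 where there is no reading), "fx", "fy", "cx", "cy" (pixels), "D" ([k1, k2, p1, p2, k3] as OpenCV has them; the pictures are not rectified), "rvec" (rotation vector, rad) and "tvec" (3), from world to camera coordinates, as OpenCV has them. Camera axes: x right, y down, z forward; pixel columns grow to the right and rows downward; lengths in m; the calibration is good to about 2 mm. A picture is of the moment at which its call begins.
- order.hand_in(): hands the job in; it is judged then, once.
The state is a dict: "time_s": time; "joint_positions": joint angles; "qvel": joint speeds; "tau": joint torques, N m; "position": TCP position; "tcp_rot": TCP orientation; "force": force on the tool from outside, world axes, zero at the start; "moment": the same for the moment, N m; "opening": opening from 0.0 (shut) to 1.0 (fully open); "grasp_force": force on a finger pad.
Only numpy, scipy, OpenCV 4.12 (cv2) and the standard library are available. Lean on these libraries where they do the work, as an engineer would, in place of code of your own. Each camera call takes 0.05 s, during which the arm holds its last target. There are 200 camera calls.

## Working session

There is one attempt and no reset: what is moved stays moved. The work goes in short steps, Python scripts to look and compute and a tool call to move; the robot and the scene stay as the last step left them, time stands still between calls to the robot, and variables do not carry over. Pictures are saved under pics/ and viewed, at most 10 in all, crops included, and the job is handed in when it is done.

Besides the shell and the picture viewer there is one more tool, called by a JSON object that holds its "api" and its "payload". drive_tool: Moves the arm, as the interface text tells. Scaled input: -1 to 1 covers 0.12 m each way for a shift and 1.5 rad each way for a turn. Its arguments: {"type":"object","properties":{"steps":{"type":"array"}},"required":["steps"]}

```bash
mkdir -p pics
cat > h.py <<'E'
import numpy as np, cv2
from rig import read_state, optics, order, bot
def cap(n):
    c=optics.capture(n); c['K']=np.array([[c['fx'],0,c['cx']],[0,c['fy'],c['cy']],[0,0,1.]])
    c['R']=cv2.Rodrigues(np.array(c['rvec'],float))[0]; c['t']=np.array(c['tvec'],float).ravel(); c['D']=np.array(c['D'],float); return c
def cloud(c):
    h,w=c['range_z'].shape
    u,v=np.meshgrid(np.arange(w),np.arange(h))
    n=cv2.undistortPoints(np.stack([u,v],-1).reshape(-1,1,2).astype(float),c['K'],c['D']).reshape(h,w,2)
    z=c['range_z'][...,None]
    P=np.concatenate([n*z,z],-1)
    W=(P-c['t'])@c['R']; W[c['range_z']==0]=np.nan
    return W
def proj(c,p): return cv2.projectPoints(np.array(p,float).reshape(-1,3),c['R'],c['t'],c['K'],c['D'])[0].reshape(-1,2)
E
python3 - <<'E'
from h import *
for n in('side','top'):
    c=cap(n); cv2.imwrite(f'pics/{n}0.png',c['color']); np.savez(f'{n}0.npz',**{k:v for k,v in c.items()})
    print(n,c['t'],(-c['R'].T@c['t']),c['fx'])
s=read_state();print(s,bot.hold_point_z)
E
```

```text
side [0.55095021 0.1560563  0.94660221] [0.4250071  0.61452293 0.81589581] 403.3148473795021
top [-0.05577266  0.57388599  1.03299111] [ 0.35900482 -0.01549105  1.12712107] 426.33939814585057
{'time_s': 0.1, 'joint_positions': array([-8.07567344e+01,  3.02728287e+01,  8.21494074e+01,  2.77726295e-05,
        6.76879719e+01, -1.02279032e+01]), 'qvel': array([-0.08263128, -0.00961991, -0.24980938,  0.05305821, -0.05905807,
        0.02799853]), 'tau': array([-5.20384074e-04, -4.40987706e+01, -1.77150697e+01,  6.33968320e-02,
        5.33765391e-02, -5.45460978e-05]), 'position': array([ 0.20824771, -0.58859217,  0.22167616]), 'tcp_rot': array([[ 9.42809458e-01,  3.33332013e-01, -3.08520930e-04],
       [ 3.33331981e-01, -9.42807608e-01,  1.89858580e-03],
       [ 3.41983547e-04, -1.89284454e-03, -9.99998150e-01]]), 'force': array([-0.25352249,  0.2068257 , -0.11686841]), 'moment': array([ 0.04114013, -0.02439894,  0.00768744]), 'grasp_force': 0.0, 'opening': 0.9996388922878063} 0.0187
```

View pics/top0.png

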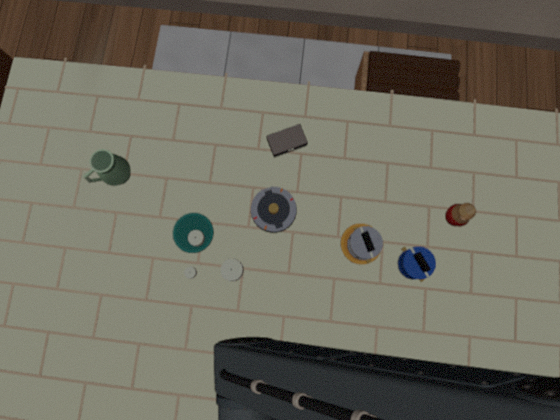

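View pics/side0.png

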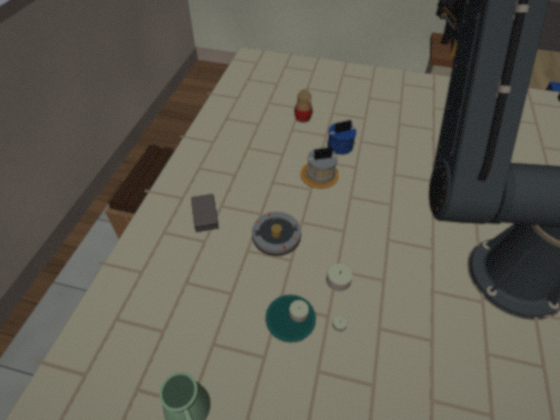

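The top view shows three tealights: (195,238) on the teal coaster, (232,270) larger and (190,272) smaller. The one on the coaster fits by place, and I'll check its size. There are two lids: the grey one on mustard at (366,243), which is the one meant, and a blue look-alike at (418,263). The base is at (273,210).

Run:
```python
from h import *
cs={n:dict(np.load(f'{n}0.npz')) for n in('top','side')}
def px(n,pts):
    W=cloud(cs[n])
    for u,v in pts: print(n,(u,v),np.round(W[v,u],4))
px('top',[(195,238),(232,270),(190,272),(273,210),(366,243),(355,250),(418,263),(240,230)])
px('side',[(299,310),(339,273),(340,323),(277,230),(322,154),(321,164),(260,260)])
for n in cs:
    W=cloud(cs[n])
    for nm,(x0,y0,r),(za,zb) in []: pass
    np.save(f'W_{n}.npy',W)
c=cs['top']['color']
a=cv2.resize(c[180:300,165:315],None,fx=5,fy=5,interpolation=cv2.INTER_CUBIC)
cv2.imwrite('pics/ct.png',cv2.convertScaleAbs(a,alpha=1.5,beta=10))
a=cv2.resize(c[205:295,330:445],None,fx=6,fy=6,interpolation=cv2.INTER_CUBIC)
cv2.imwrite('pics/ch.png',cv2.convertScaleAbs(a,alpha=1.5,beta=10))
```

```text
top (195, 238) [0.4741 0.2213 0.0232]
top (232, 270) [0.4028 0.1136 0.0287]
top (190, 272) [0.3859 0.2226 0.0157]
top (273, 210) [0.5685 0.0272 0.0344]
top (366, 243) [ 0.5017 -0.2108  0.0873]
top (355, 250) [ 0.4843 -0.1889  0.0649]
top (418, 263) [ 0.4682 -0.3448  0.0744]
top (240, 230) [0.5111 0.1097 0.0011]
side (299, 310) [0.4711 0.2255 0.0276]
side (339, 273) [0.4028 0.1155 0.0295]
side (340, 323) [0.382  0.2276 0.0167]
side (277, 230) [0.5685 0.033  0.0298]
side (322, 154) [ 0.5048 -0.2043  0.0861]
side (321, 164) [ 0.5027 -0.1885  0.0643]
side (260, 260) [0.5903 0.1106 0.0032]
```

View pics/ct.png

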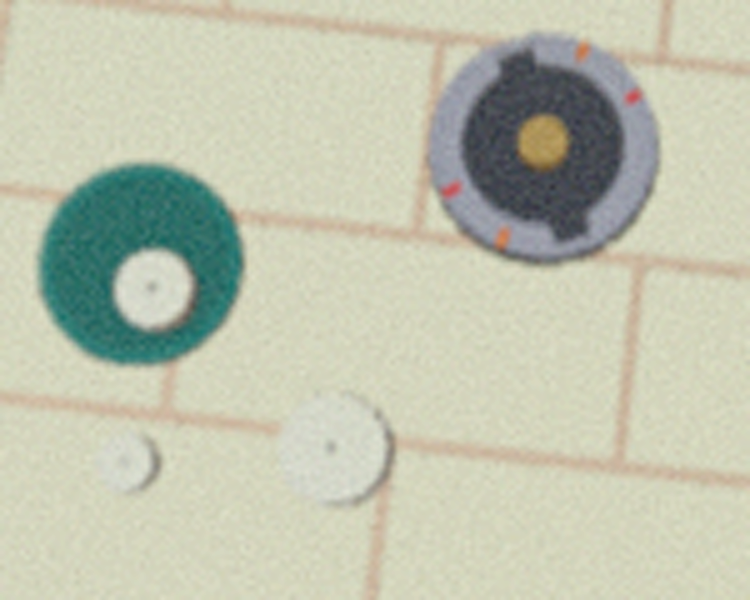

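View pics/ch.png

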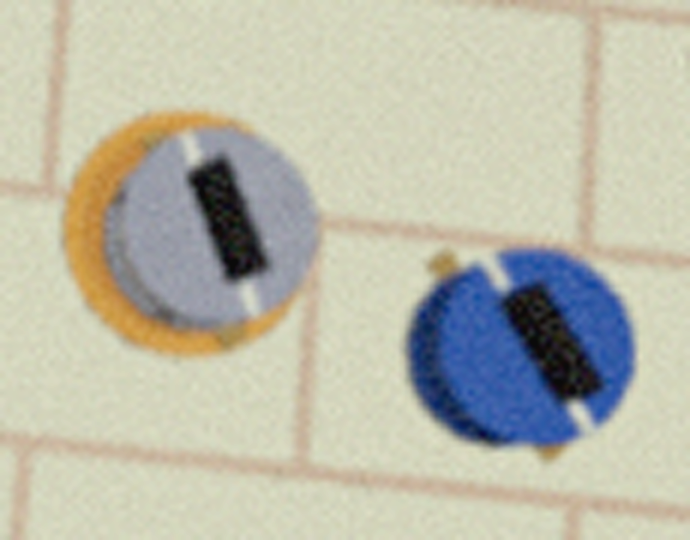

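Crop check: the tealight on the teal coaster is about 80 px against the coaster's 205 px (110 mm), so about 42 mm, the right size. The other two measure about 60 mm and 30 mm. The lid meant is the grey one on mustard. Now I'll fit silhouettes in both views.

```bash
cat > fit.py <<'E'
from h import *
from scipy.optimize import minimize
from scipy.spatial import ConvexHull
def box(x,y,z0,z1,a,lx,ly):
    c,s=np.cos(a),np.sin(a)
    return [[x+c*i*lx/2-s*j*ly/2,y+s*i*lx/2+c*j*ly/2,z] for i in(-1,1) for j in(-1,1) for z in(z0,z1)]
def cyl(x,y,z0,z1,r):
    t=np.linspace(0,2*np.pi,48,endpoint=False)
    return [[x+r*np.cos(q),y+r*np.sin(q),z] for q in t for z in(z0,z1)]
S=8
def sil(c,pts,roi):
    u0,v0,u1,v1=roi
    p=(proj(c,pts)-[u0-.5,v0-.5])*S
    h=cv2.convexHull(p.astype(np.float32))
    m=np.zeros(((v1-v0)*S,(u1-u0)*S),np.float32)
    cv2.fillConvexPoly(m,np.round(h*16).astype(np.int32),1.,shift=4)
    return cv2.resize(m,(u1-u0,v1-v0),interpolation=cv2.INTER_AREA)
def fit(views,model,p0,step):
    # views: list of (cam, soft mask roi, roi)
    f=lambda p:sum(((sil(c,model(p),r)-m)**2).sum() for c,m,r in views)
    p0=np.array(p0,float); s=np.array(step)
    sim=np.vstack([p0]+[p0+s*e for e in np.eye(len(p0))])
    r=minimize(f,p0,method='Nelder-Mead',options=dict(initial_simplex=sim,xatol=1e-5,fatol=1e-3,maxiter=400))
    return r.x,r.fun
def roi(c,p,h): 
    u,v=proj(c,p)[0]; return int(u-h),int(v-h),int(u+h),int(v+h)
def crop(c,r): return c['color'][r[1]:r[3],r[0]:r[2]].astype(float)
E
python3 - <<'E'
from fit import *
cs={n:dict(np.load(f'{n}0.npz')) for n in('top','side')}
both=[('top',),('side',),('top','side')]
def soft(v,lo,hi): return np.clip((v-lo)/(hi-lo),0,1)
# marks
for n,c in cs.items():
    r=roi(c,[.568,.03,.023],32); im=cv2.GaussianBlur(crop(c,r),(0,0),.6)
    g=im[...,2]-im[...,:2].mean(-1)
    uv,vv=np.meshgrid(np.arange(r[0],r[2]),np.arange(r[1],r[3]))
    n2=cv2.undistortPoints(np.stack([uv,vv],-1).reshape(-1,1,2).astype(float),c['K'],c['D']).reshape(*uv.shape,2)
    d=np.dstack([n2,np.ones(uv.shape)])@c['R']; C=-c['R'].T@c['t']
    W=C+d*((.023-C[2])/d[...,2])[...,None]
    rr=np.hypot(W[...,0]-.568,W[...,1]-.03)
    sat=(im.max(-1)-im.min(-1))
    m=((g>25)&(rr>.043)&(rr<.064)).astype(np.uint8)
    k,l,st,_=cv2.connectedComponentsWithStats(m)
    for i in range(1,k):
        if st[i,4]<3: continue
        w=g*(l==i); p=(W*w[...,None]).sum((0,1))/w.sum()
        hue=im[l==i].mean(0); print(n,st[i,4],np.round(p[:2],4),hue.round(), (im[l==i].mean(0)[1]-im[l==i].mean(0)[0]).round())
def run(name,p,h,maskf,model,p0,step):
    V={}
    for n,c in cs.items():
        r=roi(c,p,h); V[n]=(c,maskf(crop(c,r),n,r),r)
        print(name,n,'mask area',V[n][1].sum().round(1),sil(c,model(p0),r).sum().round(1))
    for b in both:
        x,e=fit([V[n] for n in b],model,p0,step); print(name,b,np.round(x,4),round(e,1))
# bar: dark
run('bar',[.50,-.207,.08],14,lambda im,n,r:1-soft(im.max(-1),40,110),lambda p:box(p[0],p[1],.065,.095,p[2],.05,.014),[.50,-.207,.3],[.004,.004,.2])
run('barz',[.50,-.207,.08],14,lambda im,n,r:1-soft(im.max(-1),40,110),lambda p:box(p[0],p[1],p[3]-.03,p[3],p[2],.05,.014),[.50,-.207,.3,.095],[.004,.004,.2,.01])
# tealight on teal: red channel
f=lambda im,n,r:soft(im[...,2],50,120)
run('tea',[.473,.223,.016],11,f,lambda p:cyl(p[0],p[1],.005,.027,.02),[.473,.223],[.004,.004])
run('teaz',[.473,.223,.016],11,f,lambda p:cyl(p[0],p[1],p[2]-.022,p[2],p[3]),[.473,.223,.027,.02],[.004,.004,.006,.003])
# base outer: yellow-ness
f=lambda im,n,r:1-soft(im[...,2]-im[...,0],0,25)
run('base',[.568,.03,.015],34,f,lambda p:cyl(p[0],p[1],0,.023,.062),[.568,.03],[.004,.004])
for n,c in cs.items():
    r=roi(c,[.5,-.207,.08],14); print(n,np.unique(crop(c,r).max(-1).astype(int)//10,return_counts=True))
    W=cloud(c); 
    for q,(x,y,rad) in dict(tea=(.473,.223,.012),bar=(.5,-.207,.005),rim=None or (.568,.03,.008)).items():
        m=(np.hypot(W[...,0]-x,W[...,1]-y)<rad); print(n,q,'z med',np.nanmedian(W[m][:,2]).round(4),np.nanmax(W[m][:,2]).round(4),m.sum())
E
```

```text
top 6 [0.6267 0.0129] [ 70.  85. 115.] 14.0
top 7 [ 0.6057 -0.0166] [ 75.  72. 114.] -3.0
top 9 [0.5452 0.0729] [ 74.  70. 113.] -4.0
top 10 [0.5222 0.0431] [ 67.  81. 111.] 14.0
side 6 [ 0.6026 -0.018 ] [ 80.  83. 111.] 3.0
side 3 [0.6248 0.012 ] [ 77.  89. 113.] 11.0
side 6 [0.5209 0.0421] [ 72.  84. 108.] 11.0
side 8 [0.5413 0.0734] [ 69.  70. 103.] 0.0
bar top mask area 223.3 175.8
bar side mask area 325.9 229.9
bar ('top',) [ 0.5075 -0.2154  0.4493] 17.9
bar ('side',) [ 0.5036 -0.2153  0.5669] 51.8
bar ('top', 'side') [ 0.5062 -0.2156  0.4667] 80.7
barz top mask area 223.3 175.8
barz side mask area 325.9 229.9
barz ('top',) [ 0.5069 -0.2142  0.4474  0.1001] 18.4
barz ('side',) [ 0.5035 -0.2119  0.568   0.0979] 51.9
barz ('top', 'side') [ 0.5063 -0.2154  0.4771  0.0947] 80.7
tea top mask area 199.8 213.8
tea side mask area 308.7 339.4
tea ('top',) [0.4768 0.2221] 6.4
tea ('side',) [0.4733 0.2194] 15.5
tea ('top', 'side') [0.4747 0.2208] 45.4
teaz top mask area 199.8 213.8
teaz side mask area 308.7 339.4
teaz ('top',) [0.4763 0.2215 0.0316 0.0191] 4.2
teaz ('side',) [0.4725 0.2223 0.0332 0.0188] 11.8
teaz ('top', 'side') [0.4742 0.2214 0.032  0.019 ] 30.7
base top mask area 2504.3 1754.7
base side mask area 1928.3 1852.8
base ('top',) [0.5752 0.0271] 520.2
base ('side',) [0.5724 0.027 ] 318.3
base ('top', 'side') [0.574 0.027] 851.8
top (array([ 0,  1,  2,  3,  4,  5,  6,  7,  8,  9, 10, 11, 12, 13]), array([ 23,  57,  31,  10,  11,  12,  16,  27,  59,  46, 412,  43,  30,
         7]))
top tea z med 0.0276 0.0327 66
top bar z med 0.0672 0.0908 19
top rim z med 0.0297 0.0363 33
side (array([ 1,  2,  3,  4,  5,  6,  7,  8,  9, 10, 11, 12, 13]), array([ 64,  62,  17,  18,  23,  57,  76,  79, 193,  49,  33,  35,  78]))
side tea z med 0.0268 0.0318 91
side bar z med 0.078 0.0964 34
side rim z med 0.0304 0.0328 28
```

Run:
```python
from fit import *
cs={n:dict(np.load(f'{n}0.npz')) for n in('top','side')}
def soft(v,lo,hi): return np.clip((v-lo)/(hi-lo),0,1)
for hi in((20,90),(20,70),(25,55)):
  V={}
  for n,c in cs.items():
    r=roi(c,[.506,-.2155,.08],13); m=1-soft(crop(c,r).max(-1),*hi)
    k=cv2.dilate(sil(c,box(.506,-.2155,.065,.095,.45,.054,.018),r),np.ones((3,3)))>0
    V[n]=(c,m*k,r)
  for b in (('top',),('side',),('top','side')):
    x,e=fit([V[n] for n in b],lambda p:box(p[0],p[1],.065,.095,p[2],.05,.014),[.506,-.2155,.45],[.004,.004,.2]); print(hi,b,np.round(x,4),np.degrees(x[2]).round(1),round(e,1),[V[n][1].sum().round(1) for n in b])
# white stripe ends on roof z=.065
for n,c in cs.items():
    r=roi(c,[.506,-.2155,.065],18); im=crop(c,r)
    uv,vv=np.meshgrid(np.arange(r[0],r[2]),np.arange(r[1],r[3]))
    n2=cv2.undistortPoints(np.stack([uv,vv],-1).reshape(-1,1,2).astype(float),c['K'],c['D']).reshape(*uv.shape,2)
    d=np.dstack([n2,np.ones(uv.shape)])@c['R']; C=-c['R'].T@c['t']
    W=C+d*((.065-C[2])/d[...,2])[...,None]
    rr=np.hypot(W[...,0]-.506,W[...,1]+.2155)
    m=((im.min(-1)>106)&(rr>.024)&(rr<.037)).astype(np.uint8)
    k,l,st,_=cv2.connectedComponentsWithStats(m)
    for i in range(1,k):
        if st[i,4]>2: print(n,st[i,4],W[l==i].mean(0)[:2].round(4))
```

```text
(20, 90) ('top',) [ 0.5076 -0.2153  0.4648] 26.6 17.0 [np.float64(138.9)]
(20, 90) ('side',) [ 0.5035 -0.2168  0.6769] 38.8 24.7 [np.float64(180.3)]
(20, 90) ('top', 'side') [ 0.5056 -0.2157  0.4746] 27.2 52.3 [np.float64(138.9), np.float64(180.3)]
(20, 70) ('top',) [ 0.5074 -0.2148  0.4696] 26.9 29.8 [np.float64(126.8)]
(20, 70) ('side',) [ 0.5037 -0.2154  0.7633] 43.7 39.2 [np.float64(153.5)]
(20, 70) ('top', 'side') [ 0.5059 -0.2159  0.5078] 29.1 79.4 [np.float64(126.8), np.float64(153.5)]
(25, 55) ('top',) [ 0.5077 -0.2148  0.4708] 27.0 38.9 [np.float64(122.1)]
(25, 55) ('side',) [ 0.5035 -0.2167  0.8608] 49.3 51.0 [np.float64(143.9)]
(25, 55) ('top', 'side') [ 0.5063 -0.2155  0.4685] 26.8 102.4 [np.float64(122.1), np.float64(143.9)]
top 8 [ 0.5357 -0.2017]
top 13 [ 0.4782 -0.23  ]
```

{"api": "drive_tool", "payload": {"steps": [[87,0.21,-0.21,0,0,0,0],[87,0.42,-0.42,0,0,0,0],[87,0.63,-0.63,0,0,0,0],[87,0.84,-0.84,0,0,0,0]]}}

```text
time_s: 0.5
position: [0.27, -0.459, 0.2221]
tcp_rot: [[0.943, 0.333, -0.0], [0.333, -0.943, 0.001], [0.0, -0.001, -1.0]]
force: [0.3, 0.0, -1.0]
opening: 1.004
grasp_force: 0.0
```

{"api": "drive_tool", "payload": {"steps": [[87,0.21,-0.21,0,0,0,0],[87,0.42,-0.42,0,0,0,0],[87,0.63,-0.63,0,0,0,0],[87,0.84,-0.84,0,0,0,0]]}}

```text
time_s: 0.9
position: [0.3315, -0.3304, 0.2223]
tcp_rot: [[0.943, 0.333, -0.0], [0.333, -0.943, 0.001], [-0.0, -0.001, -1.0]]
force: [-0.0, -0.2, -0.1]
opening: 0.997
grasp_force: 0.0
```

{"api": "drive_tool", "payload": {"steps": [[87,0.21,-0.21,0,0,0,0],[87,0.42,-0.42,0,0,0,0],[87,0.63,-0.63,0,0,0,0],[87,0.84,-0.84,0,0,0,0]]}}

```text
time_s: 1.3
position: [0.3929, -0.2018, 0.2224]
tcp_rot: [[0.943, 0.333, -0.0], [0.333, -0.943, 0.0], [-0.0, -0.0, -1.0]]
force: [1.0, -0.3, -0.8]
opening: 1.001
grasp_force: 0.0
```

{"api": "drive_tool", "payload": {"steps": [[87,0.21,-0.21,0,0,0,0],[87,0.42,-0.42,0,0,0,0],[87,0.63,-0.63,0,0,0,0],[87,0.84,-0.84,0,0,0,0]]}}

```text
time_s: 1.7
position: [0.4543, -0.0732, 0.2224]
tcp_rot: [[0.943, 0.333, -0.0], [0.333, -0.943, 0.0], [-0.0, -0.0, -1.0]]
force: [0.4, -0.3, -0.0]
opening: 0.999
grasp_force: 0.0
```

{"api": "drive_tool", "payload": {"steps": [[87,0.21,-0.3,0,0,0,0],[87,0.42,-0.55,0,0,0,0],[87,0.63,-0.8,0,0,0,0],[87,0.84,-1,0,0,0,0],[87,0.84,-1,0,0,0,0]]}}

```text
time_s: 2.2
position: [0.5106, 0.0753, 0.2224]
tcp_rot: [[0.941, 0.338, 0.002], [0.338, -0.941, 0.001], [0.002, -0.0, -1.0]]
force: [-0.4, -0.4, 1.1]
opening: 0.999
grasp_force: 0.0
```

{"api": "drive_tool", "payload": {"steps": [[87,0.04,-0.33,0,0,0,0],[87,0.08,-0.66,0.2,0,0,0],[87,0.12,-1,0.5,0,0,0],[87,0.12,-1,0.8,0,0,0],[87,0.12,-1,1,0,0,0],[87,0.12,-1,1,0,0,0]]}}

```text
time_s: 2.8
position: [0.4794, 0.1891, 0.0994]
tcp_rot: [[0.943, 0.334, -0.009], [0.334, -0.943, -0.002], [-0.009, -0.001, -1.0]]
force: [-0.3, -0.2, 0.7]
opening: 1.001
grasp_force: 0.0
```

```bash
cat > d.py <<'E'
import sys
from h import *
s=read_state(); t=np.array([float(a) for a in sys.argv[1:4]])
R=np.array(s['tcp_rot']); print('norm shift',((R.T@(t-s['position']))/.12).round(3),'yaw',np.degrees(np.arctan2(R[1,0],R[0,0])).round(2),np.array(s['position']).round(4),'t',s['time_s'])
E
python3 d.py .475 .2208 .010
```

```text
norm shift [ 0.06  -0.261  0.745] yaw 19.49 [0.4794 0.1891 0.0994] t 2.8
```

{"api": "drive_tool", "payload": {"steps": [[87,0.05,-0.26,0.1,0,0,0],[87,0.05,-0.26,0.3,0,0,0],[87,0.05,-0.26,0.5,0,0,0],[87,0.05,-0.26,0.65,0,0,0],[87,0.05,-0.26,0.74,0,0,0],[87,0.05,-0.26,0.74,0,0,0],[87,0.05,-0.26,0.74,0,0,0]]}}

```text
time_s: 3.5
position: [0.4788, 0.2211, 0.0146]
tcp_rot: [[0.943, 0.333, 0.001], [0.333, -0.943, 0.0], [0.001, 0.0, -1.0]]
force: [0.3, -0.5, 0.9]
opening: 1.0
grasp_force: 0.0
```

```bash
python3 d.py .475 .2208 .010
```

```text
norm shift [-0.031 -0.008  0.038] yaw 19.43 [0.4788 0.2211 0.0146] t 3.5
```

{"api": "drive_tool", "payload": {"steps": [[87,-0.03,0,0.035,0,0,0],[87,-0.03,0,0.035,0,0,0],[60,-0.03,0,0.035,0,0,0],[45,-0.03,0,0.035,0,0,0],[30,-0.03,0,0.035,0,0,0],[30,-0.03,0,0.035,0,0,0],[30,-0.03,0,0.035,0,0,0],[30,-0.03,0,0.035,0,0,0]]}}

```text
time_s: 4.3
position: [0.4746, 0.2202, 0.0095]
tcp_rot: [[0.943, 0.333, 0.0], [0.333, -0.943, -0.0], [0.0, 0.0, -1.0]]
force: [-0.2, 0.2, -0.4]
opening: 0.534
grasp_force: 0.0
```

{"api": "drive_tool", "payload": {"steps": [[30,0,0,0,0,0,0],[30,0,0,-0.1,0,0,0],[30,0,0,-0.3,0,0,0],[30,0,0,-0.6,0,0,0],[30,0,0,-0.9,0,0,0],[30,0,0,-0.9,0,0,0],[30,0,0,-0.9,0,0,0]]}}

```text
time_s: 5.0
position: [0.475, 0.2203, 0.119]
tcp_rot: [[0.943, 0.333, 0.003], [0.333, -0.943, 0.001], [0.003, 0.0, -1.0]]
force: [0.4, 0.5, -0.6]
opening: 0.451
grasp_force: 30.0
```

```bash
python3 - <<'E'
from h import *
for n in('top','side'):
    c=cap(n); np.savez(f'{n}1.npz',**c); cv2.imwrite(f'pics/{n}1.png',c['color'])
E
python3 d.py .5737 .0277 .12
```

```text
norm shift [ 0.252  1.788 -0.025] yaw 19.47 [0.4737 0.22   0.1171] t 5.1
```

{"api": "drive_tool", "payload": {"steps": [[30,0.04,0.3,0,0,0,0],[30,0.08,0.6,0,0,0,0],[30,0.12,0.9,0,0,0,0],[30,0.12,0.9,0,0,0,0]]}}

```text
time_s: 5.5
position: [0.5263, 0.1197, 0.1163]
tcp_rot: [[0.944, 0.329, 0.0], [0.329, -0.944, -0.001], [-0.0, 0.001, -1.0]]
force: [0.4, 0.1, -0.1]
opening: 0.449
grasp_force: 30.0
```

{"api": "drive_tool", "payload": {"steps": [[30,0.04,0.3,0,0,0,0],[30,0.08,0.6,0,0,0,0],[30,0.13,0.89,0,0,0,0],[30,0.13,0.89,0.2,0,0,0],[30,0.13,0.89,0.35,0,0,0],[30,0.13,0.89,0.35,0,0,0],[30,0.13,0.89,0.35,0,0,0]]}}

```text
time_s: 6.2
position: [0.5733, 0.0284, 0.0745]
tcp_rot: [[0.943, 0.334, -0.003], [0.334, -0.943, 0.001], [-0.003, -0.002, -1.0]]
force: [0.8, 0.3, -0.7]
opening: 0.448
grasp_force: 30.0
```

```bash
python3 d.py .5737 .0277 .0365
python3 - <<'E'
from h import *
for n in('top','side'):
    c=cap(n); np.savez(f'{n}2.npz',**c)
    u,v=proj(c,[.574,.028,.05])[0].astype(int)
    a=cv2.resize(c['color'][v-45:v+45,u-60:u+60],None,fx=5,fy=5,interpolation=cv2.INTER_CUBIC)
    cv2.imwrite(f'pics/{n}2.png',cv2.convertScaleAbs(a,alpha=1.5,beta=10)); print(n,u,v)
E
```

```text
norm shift [0.002 0.007 0.317] yaw 19.49 [0.5733 0.0284 0.0745] t 6.2
top 272 206
side 275 222
```

View pics/side2.png

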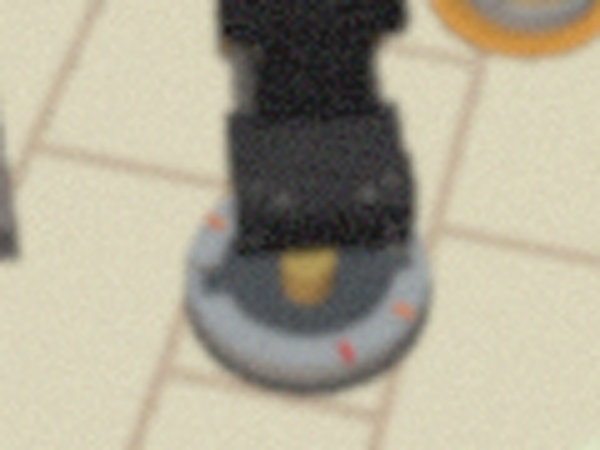

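The side view shows the held cup hidden behind the finger. The post, at crop pixel (305,275), lies right under the gripper's centre. Now lowering.

{"api": "drive_tool", "payload": {"steps": [[30,0,0,0.1,0,0,0],[30,0,0,0.2,0,0,0],[30,0,0,0.27,0,0,0],[30,0,0,0.3,0,0,0],[30,0,0,0.32,0,0,0],[30,0,0,0.32,0,0,0],[30,0,0,0.32,0,0,0]]}}

```text
time_s: 7.0
position: [0.5747, 0.0276, 0.0373]
tcp_rot: [[0.943, 0.333, 0.0], [0.333, -0.943, -0.0], [0.0, 0.0, -1.0]]
force: [-0.3, -0.4, 0.7]
opening: 0.451
grasp_force: 30.0
```

```bash
python3 d.py .5737 .0277 .0365
```

```text
norm shift [-0.007 -0.003  0.006] yaw 19.47 [0.5747 0.0276 0.0373] t 7.0
```

Lower in 1 mm steps until contact shows.

{"api": "drive_tool", "payload": {"steps": [[30,-0.008,0,0.01,0,0,0],[30,-0.008,0,0.01,0,0,0],[30,-0.008,0,0.01,0,0,0]]}}

```text
time_s: 7.3
position: [0.5736, 0.0273, 0.0361]
tcp_rot: [[0.943, 0.333, 0.0], [0.333, -0.943, -0.0], [0.0, 0.0, -1.0]]
force: [-0.0, -0.7, -0.3]
opening: 0.45
grasp_force: 30.0
```

{"api": "drive_tool", "payload": {"steps": [[30,0,0,0.008,0,0,0],[30,0,0,0.008,0,0,0],[30,0,0,0.008,0,0,0]]}}

```text
time_s: 7.6
position: [0.5738, 0.0273, 0.0355]
tcp_rot: [[0.943, 0.333, 0.001], [0.333, -0.943, -0.0], [0.001, 0.0, -1.0]]
force: [-0.8, -0.1, 5.2]
opening: 0.457
grasp_force: 30.0
```

{"api": "drive_tool", "payload": {"steps": [[87,0,0,0,0,0,0],[87,0,0,0,0,0,0],[87,0,0,0,0,0,0],[87,0,0,0,0,0,0],[87,0,0,0,0,0,0],[87,0,0,0,0,0,0],[87,0,0,0,0,0,0]]}}

```text
time_s: 8.3
position: [0.5735, 0.0274, 0.0349]
tcp_rot: [[0.943, 0.333, -0.0], [0.333, -0.943, 0.0], [-0.0, -0.0, -1.0]]
force: [-0.1, 1.0, 0.3]
opening: 0.969
grasp_force: 0.0
```

{"api": "drive_tool", "payload": {"steps": [[87,0,0,-0.15,0,0,0],[87,0,0,-0.4,0,0,0],[87,0,0,-0.7,0,0,0],[87,0,0.2,-1,0,0,0],[87,0,0.5,-1,0,0,0],[87,0,0.8,-1,0,0,0],[87,0,1,-1,0,0,0]]}}

```text
time_s: 9.0
position: [0.6146, -0.0881, 0.1558]
tcp_rot: [[0.943, 0.332, 0.002], [0.332, -0.943, -0.001], [0.002, 0.002, -1.0]]
force: [-0.2, -0.3, 0.1]
opening: 1.002
grasp_force: 0.0
```

```bash
python3 d.py .5055 -.2158 .071
python3 - <<'E'
from fit import *
cs={n:cap(n) for n in('top','side')}
for n,c in cs.items():
    np.savez(f'{n}3.npz',**c)
    u,v=proj(c,[.574,.028,.04])[0].astype(int)
    a=cv2.resize(c['color'][v-35:v+35,u-40:u+40],None,fx=5,fy=5,interpolation=cv2.INTER_CUBIC)
    cv2.imwrite(f'pics/{n}3.png',cv2.convertScaleAbs(a,alpha=1.5,beta=10))
    W=cloud(c); m=np.hypot(W[...,0]-.574,W[...,1]-.028)<.012; print(n,np.nanmedian(W[m][:,2]))
a=[cv2.imread(f'pics/{n}3.png') for n in cs]; cv2.imwrite('pics/b3.png',np.hstack(a))
for n,c in cs.items():
    r=roi(c,[.574,.028,.042],13); im=crop(c,r); m=np.clip((im[...,1]-85)/(115-85),0,1)
    k=cv2.dilate(sil(c,cyl(.574,.028,.031,.053,.024),r),np.ones((3,3)))>0
    print(n,fit([(c,m*k,r)],lambda p:cyl(p[0],p[1],.031,.053,.02),[.574,.028],[.004,.004]), (m*k).sum(), sil(c,cyl(.574,.028,.031,.053,.02),r).sum())
E
```

```text
norm shift [-1.213  0.7    0.706] yaw 19.42 [ 0.6146 -0.0881  0.1558] t 9.0
top nan
side 0.052573962701265166
top (array([0.57047261, 0.0322158 ]), np.float64(202.188720703125)) 0.0 211.29688
side (array([0.57413218, 0.01814092]), np.float64(29.419041883680556)) 210.86666666666667 261.95312
  return np.nanmean(a, axis, out=out, keepdims=keepdims)
```

View pics/b3.png

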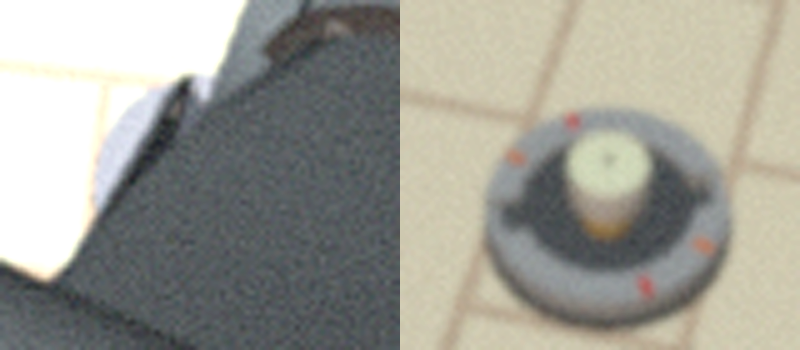

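The right-hand picture (side) shows the tealight upright on the post, its top at crop (609,163). The top view is blocked by the arm. Next, the lid.

{"api": "drive_tool", "payload": {"steps": [[87,-0.3,0.18,0,0,0,-0.03],[87,-0.6,0.36,0,0,0,-0.06],[87,-0.9,0.54,0,0,0,-0.082],[87,-1,0.7,0,0,0,-0.082],[87,-1,0.7,0,0,0,-0.082],[87,-1,0.7,0,0,0,-0.082]]}}

```text
time_s: 9.7
position: [0.5281, -0.2042, 0.1549]
tcp_rot: [[0.895, 0.446, -0.0], [0.446, -0.895, 0.001], [0.0, -0.001, -1.0]]
force: [0.3, 0.4, 0.5]
opening: 1.006
grasp_force: 0.0
```

```bash
python3 d.py .5055 -.2158 .071
python3 - <<'E'
from fit import *
for n in('top','side'):
    c=cap(n)
    r=roi(c,[.574,.028,.053],13); im=crop(c,r).min(-1)
    u,v=np.meshgrid(np.arange(r[0],r[2]),np.arange(r[1],r[3]))
    W=cloud(c)[r[1]:r[3],r[0]:r[2]]
    m=(W[...,2]>.046)&(np.hypot(W[...,0]-.574,W[...,1]-.028)<.03)
    print(n,m.sum(),W[m].mean(0).round(4), im[m].mean())
    m2=np.clip((im-60)/50,0,1)*(np.hypot(W[...,0]-.574,W[...,1]-.028)<.026)
    print(fit([(c,m.astype(float),r)],lambda p:cyl(p[0],p[1],.05,.053,.02),[.574,.028],[.004,.004]))
    print('post?')
E
```

```text
norm shift [-0.212  0.003  0.7  ] yaw 26.47 [ 0.5281 -0.2042  0.1549] t 9.7
top 191 [0.5752 0.0273 0.0539] 160.37696335078533
(array([0.57581405, 0.02751692]), np.float64(5.951904296875))
post?
side 193 [0.5704 0.0312 0.0522] 107.07772020725389
(array([0.57096178, 0.03013646]), np.float64(8.91162109375))
post?
```

Tealight is within about 1 mm of the post's centre. Lower onto the bar.

{"api": "drive_tool", "payload": {"steps": [[87,-0.2,0,0,0,0,0],[87,-0.21,0,0.2,0,0,0],[87,-0.21,0,0.4,0,0,0],[87,-0.21,0,0.6,0,0,0],[87,-0.21,0,0.69,0,0,0],[87,-0.21,0,0.69,0,0,0],[87,-0.21,0,0.69,0,0,0]]}}

```text
time_s: 10.5
position: [0.5065, -0.2158, 0.0726]
tcp_rot: [[0.894, 0.447, 0.001], [0.447, -0.894, -0.0], [0.0, 0.0, -1.0]]
force: [0.1, 0.6, -0.3]
opening: 0.996
grasp_force: 0.0
```

```bash
python3 d.py .5055 -.2158 .071
```

```text
norm shift [-0.008 -0.004  0.013] yaw 26.58 [ 0.5065 -0.2158  0.0726] t 10.5
```

{"api": "drive_tool", "payload": {"steps": [[60,-0.008,0,0.01,0,0,0],[40,-0.008,0,0.01,0,0,0],[20,-0.008,0,0.01,0,0,0],[5,-0.008,0,0.01,0,0,0],[5,-0.008,0,0.01,0,0,0],[5,-0.008,0,0.01,0,0,0],[5,-0.008,0,0.01,0,0,0],[5,-0.008,0,0.01,0,0,0]]}}

```text
time_s: 11.3
position: [0.505, -0.2167, 0.071]
tcp_rot: [[0.895, 0.446, -0.0], [0.446, -0.895, 0.0], [-0.0, -0.0, -1.0]]
force: [-0.8, 0.1, 0.2]
opening: 0.356
grasp_force: 0.0
```

{"api": "drive_tool", "payload": {"steps": [[5,0,0,0,0,0,0],[5,0,0,0,0,0,0],[5,0,0,0,0,0,0],[5,0,0,0,0,0,0],[5,0,0,0,0,0,0]]}}

```text
time_s: 11.8
position: [0.5046, -0.2163, 0.0708]
tcp_rot: [[0.895, 0.447, -0.001], [0.447, -0.895, 0.001], [-0.0, -0.001, -1.0]]
force: [-0.6, 0.7, -1.4]
opening: 0.156
grasp_force: 29.9
```

{"api": "drive_tool", "payload": {"steps": [[5,0,0,-0.1,0,0,0],[5,0,0,-0.3,0,0,0],[5,0,0,-0.55,0,0,0],[5,0,0,-0.8,0,0,0],[5,0,0,-0.9,0,0,0],[5,0,0,-0.9,0,0,0]]}}

```text
time_s: 12.4
position: [0.5062, -0.2175, 0.1812]
tcp_rot: [[0.895, 0.446, 0.004], [0.446, -0.895, -0.003], [0.003, 0.005, -1.0]]
force: [-0.3, -0.2, -2.7]
opening: 0.157
grasp_force: 29.9
```

```bash
python3 d.py .5737 .0277 .178
```

```text
norm shift [ 1.415 -1.577  0.023] yaw 26.52 [ 0.5062 -0.2175  0.1812] t 12.4
```

{"api": "drive_tool", "payload": {"steps": [[5,0.15,-0.2,0,0,0,0],[5,0.35,-0.4,0,0,0,0],[5,0.55,-0.6,0,0,0,0],[5,0.7,-0.79,0,0,0,0],[5,0.7,-0.79,0,0,0,0]]}}

```text
time_s: 12.9
position: [0.5366, -0.0904, 0.1771]
tcp_rot: [[0.893, 0.45, -0.004], [0.45, -0.893, 0.003], [-0.002, -0.005, -1.0]]
force: [0.3, -0.7, -2.9]
opening: 0.158
grasp_force: 30.0
```

{"api": "drive_tool", "payload": {"steps": [[5,0.2,-0.2,0,0,0,0],[5,0.4,-0.4,0,0,0,0.015],[5,0.6,-0.6,0,0,0,0.029],[5,0.71,-0.79,0,0,0,0.029],[5,0.71,-0.79,0,0,0,0.029],[5,0.71,-0.79,0,0,0,0.029],[5,0.71,-0.79,0,0,0,0.029]]}}

```text
time_s: 13.6
position: [0.5713, 0.0274, 0.1782]
tcp_rot: [[0.914, 0.406, -0.002], [0.406, -0.914, -0.0], [-0.002, -0.0, -1.0]]
force: [-0.4, -0.1, -2.2]
opening: 0.162
grasp_force: 30.0
```

```bash
python3 d.py .5737 .0277 .178
python3 - <<'E'
from fit import *
ims=[]
for n in('top','side'):
    c=cap(n); np.savez(f'{n}4.npz',**c)
    u,v=proj(c,[.574,.028,.14])[0].astype(int)
    a=cv2.resize(c['color'][v-50:v+70,u-60:u+60],None,fx=3.3,fy=3.3,interpolation=cv2.INTER_CUBIC)
    ims.append(cv2.convertScaleAbs(a,alpha=1.5,beta=10)); print(n,u,v)
cv2.imwrite('pics/b4.png',np.hstack(ims))
E
```

```text
norm shift [0.019 0.006 0.002] yaw 23.97 [0.5713 0.0274 0.1782] t 13.6
top 272 199
side 275 198
```

View pics/b4.png

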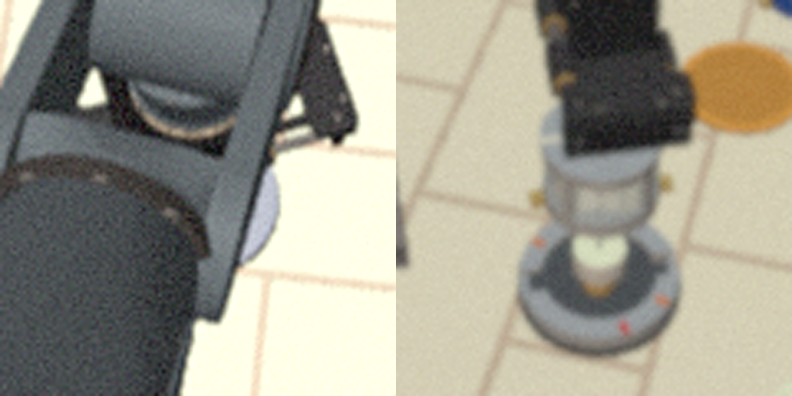

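The right half shows the lid level, with lugs at (538,198) and (666,183), hanging over the base with its gaps at (538,278) and (660,262). I'll check the lid's offset in the gripper from the lugs.

Run:
```python
from fit import *
c=dict(np.load('side4.npz')); S4=read_state(); x,y=S4['position'][:2]; a=np.radians(23.97); z=.1782-.0658
d=np.array([np.cos(a),np.sin(a)])
im=cv2.GaussianBlur(c['color'],(0,0),.6).astype(float); sat=(im[...,2]-im[...,0])/im[...,2]
print('tile',sat[150:160,330:335].mean())
for s in(1,-1):
    L=[[*(np.array([x,y])+s*d*(.045)+np.array([-d[1],d[0]])*j),z+k] for j in(-.006,.006) for k in(0,.005)]
    p=proj(c,L).mean(0); u,v=p.round().astype(int)
    w=np.clip(sat[v-6:v+7,u-7:u+8]-.3,0,None)
    vv,uu=np.mgrid[v-6:v+7,u-7:u+8]
    print(s,'pred',p.round(1),'blob',(w*uu).sum()/w.sum(),(w*vv).sum()/w.sum(),(w>0).sum(),sat[v-6:v+7,u-7:u+8].max())
# drum silhouette left/right extents near mid height, predicted
for zz in(.01,.02):
    t=np.linspace(0,6.28,200); P=proj(c,[[x+.04*np.cos(q),y+.04*np.sin(q),z+zz] for q in t]); i,j=P[:,0].argmin(),P[:,0].argmax(); print(zz,'extent',P[i].round(1),P[j].round(1))
    for r in (P[i],P[j]):
        u,v=r.round().astype(int); print(im[v,u-5:u+6].round().astype(int)[:,[0,2]].tolist())
J=.001; print('px per mm x,y', (proj(c,[[x+.01,y,z]])-proj(c,[[x,y,z]])).round(2),(proj(c,[[x,y+.01,z]])-proj(c,[[x,y,z]])).round(2))
```

```text
tile -0.06845103680325453
1 pred [257.2 207.7] blob 257.4270493210826 207.9116251784153 17 0.47
-1 pred [295.8 202.9] blob 296.24002793845875 203.16759948856796 15 0.45544554455445546
0.01 extent [259.1 203.5] [294.1 203.4]
[[112, 133], [111, 133], [109, 132], [106, 128], [100, 119], [92, 105], [87, 94], [86, 90], [84, 90], [83, 92], [80, 91]]
[[74, 82], [68, 75], [63, 70], [65, 71], [71, 78], [69, 87], [61, 95], [55, 101], [64, 108], [81, 116], [99, 126]]
0.02 extent [259.  200.6] [294.3 200.5]
[[113, 134], [114, 134], [114, 134], [113, 134], [111, 128], [103, 113], [90, 97], [82, 86], [79, 83], [75, 82], [75, 83]]
[[69, 76], [62, 69], [59, 66], [63, 70], [71, 81], [76, 94], [77, 107], [78, 114], [83, 119], [94, 125], [106, 131]]
px per mm x,y [[-4.2  -0.83]] [[-1.09  3.21]]
```

{"api": "drive_tool", "payload": {"steps": [[5,0.014,0.008,0.1,0,0,0],[5,0.014,0.008,0.25,0,0,0],[5,0.014,0.008,0.4,0,0,0],[5,0.014,0.008,0.55,0,0,0],[5,0.014,0.008,0.65,0,0,0],[5,0.014,0.008,0.69,0,0,0],[5,0.014,0.008,0.69,0,0,0],[5,0.014,0.008,0.69,0,0,0]]}}

```text
time_s: 14.5
position: [0.5743, 0.0281, 0.0966]
tcp_rot: [[0.913, 0.407, 0.001], [0.407, -0.913, -0.0], [0.001, 0.001, -1.0]]
force: [-0.2, 0.1, -2.2]
opening: 0.162
grasp_force: 30.0
```

```bash
python3 d.py .5732 .0272 .0765
python3 - <<'E'
from fit import *
c=cap('side')
u,v=proj(c,[.574,.028,.05])[0].astype(int)
a=cv2.resize(c['color'][v-40:v+35,u-45:u+45],None,fx=7,fy=7,interpolation=cv2.INTER_CUBIC)
cv2.imwrite('pics/s5.png',cv2.convertScaleAbs(a,alpha=1.6,beta=10))
E
```

```text
norm shift [-0.012  0.003  0.168] yaw 24.01 [0.5743 0.0281 0.0966] t 14.5
```

View pics/s5.png

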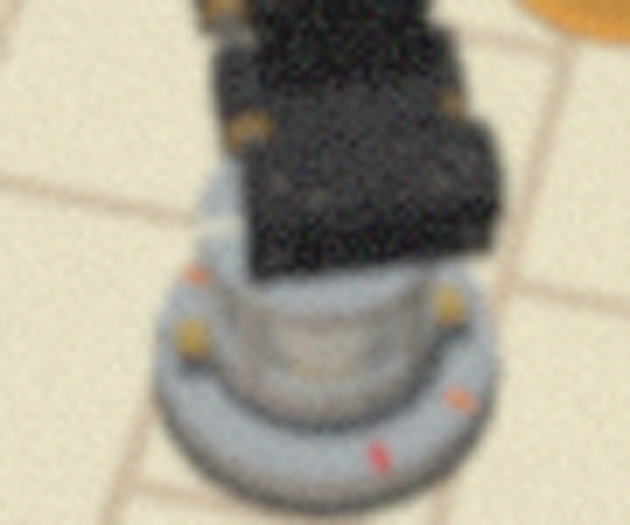

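The lid hangs just above the rim with its lugs at (192,338) and (450,303), directly above the dark gaps. Lowering gently.

{"api": "drive_tool", "payload": {"steps": [[5,-0.01,0,0.02,0,0,0],[5,-0.01,0,0.05,0,0,0],[5,-0.01,0,0.08,0,0,0],[5,-0.01,0,0.1,0,0,0],[5,-0.01,0,0.1,0,0,0]]}}

```text
time_s: 15.05
position: [0.5722, 0.0279, 0.0837]
tcp_rot: [[0.913, 0.407, -0.001], [0.407, -0.913, 0.0], [-0.001, -0.001, -1.0]]
force: [-0.2, 0.3, -4.4]
opening: 0.158
grasp_force: 30.0
```

{"api": "drive_tool", "payload": {"steps": [[5,0.005,0,0.02,0,0,0],[5,0.005,0,0.04,0,0,0],[5,0.005,0,0.055,0,0,0],[5,0.005,0,0.055,0,0,0]]}}

```text
time_s: 15.45
position: [0.5729, 0.0281, 0.0772]
tcp_rot: [[0.913, 0.407, -0.001], [0.407, -0.913, 0.0], [-0.001, -0.0, -1.0]]
force: [-0.2, -0.1, -2.3]
opening: 0.161
grasp_force: 30.0
```

{"api": "drive_tool", "payload": {"steps": [[5,0,0,0.01,0,0,0],[5,0,0,0.01,0,0,0],[5,0,0,0.01,0,0,0]]}}

```text
time_s: 15.75
position: [0.5732, 0.0281, 0.0764]
tcp_rot: [[0.913, 0.407, 0.0], [0.407, -0.913, -0.0], [0.0, 0.0, -1.0]]
force: [-0.3, -1.1, -3.2]
opening: 0.157
grasp_force: 30.0
```

{"api": "drive_tool", "payload": {"steps": [[5,0,0,0.005,0,0,0],[5,0,0,0.005,0,0,0],[5,0,0,0.005,0,0,0]]}}

```text
time_s: 16.05
position: [0.5731, 0.0281, 0.0758]
tcp_rot: [[0.913, 0.407, 0.0], [0.407, -0.913, 0.0], [0.0, -0.0, -1.0]]
force: [0.7, -0.7, -2.3]
opening: 0.159
grasp_force: 30.0
```

Lid is at floor level. Twist the first 20°.

{"api": "drive_tool", "payload": {"steps": [[5,0,0,0,0,0,0.04],[5,0,0,0,0,0,0.08],[5,0,0,0,0,0,0.12],[5,0,0,0,0,0,0.16],[5,0,0,0,0,0,0.2],[5,0,0,0,0,0,0.232],[5,0,0,0,0,0,0.232]]}}

```text
time_s: 16.75
position: [0.5732, 0.0281, 0.0758]
tcp_rot: [[0.997, 0.071, 0.0], [0.071, -0.997, 0.0], [0.0, 0.0, -1.0]]
force: [0.3, -0.8, -2.4]
opening: 0.162
grasp_force: 30.0
```

```bash
python3 d.py .5731 .0278 .0758; python3 -c "
from h import *
s=read_state();print(s['moment'],s['force'])"
```

```text
norm shift [-0.001  0.002  0.   ] yaw 4.09 [0.5732 0.0281 0.0758] t 16.75
[-0.01683509  0.06605225 -0.01897081] [ 0.28349885 -0.79255848 -2.41462019]
```

Free turning; the second 20°.

{"api": "drive_tool", "payload": {"steps": [[5,0,0,0,0,0,0.04],[5,0,0,0,0,0,0.08],[5,0,0,0,0,0,0.12],[5,0,0,0,0,0,0.16],[5,0,0,0,0,0,0.2],[5,0,0,0,0,0,0.232],[5,0,0,0,0,0,0.232],[5,0,0,0,0,0,0.232]]}}

```text
time_s: 17.55
position: [0.5731, 0.0281, 0.0758]
tcp_rot: [[0.962, -0.272, -0.0], [-0.272, -0.962, 0.0], [-0.0, -0.0, -1.0]]
force: [-0.0, -0.1, -2.7]
opening: 0.157
grasp_force: 30.0
```

```bash
python3 d.py .5731 .0278 .0758
python3 - <<'E'
from fit import *
print(read_state()['moment'])
c=cap('side')
u,v=proj(c,[.574,.028,.05])[0].astype(int)
a=cv2.resize(c['color'][v-40:v+35,u-45:u+45],None,fx=7,fy=7,interpolation=cv2.INTER_CUBIC)
cv2.imwrite('pics/s6.png',cv2.convertScaleAbs(a,alpha=1.6,beta=10))
E
```

```text
norm shift [ 0.001  0.003 -0.   ] yaw -15.76 [0.5731 0.0281 0.0758] t 17.55
[0.04473495 0.02454444 0.00192262]
```

View pics/s6.png

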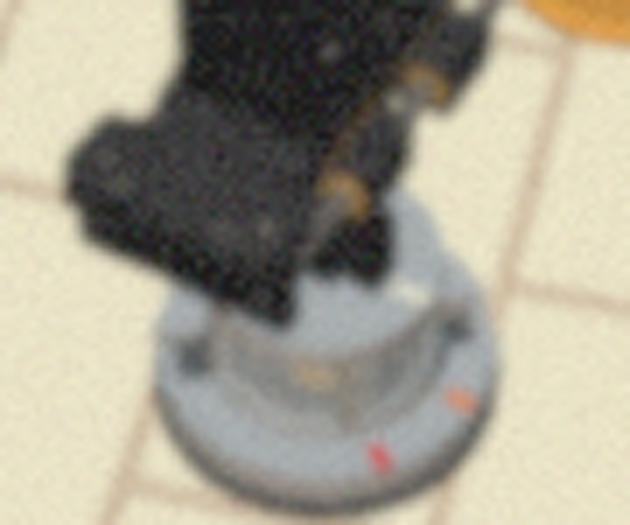

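The lid is down, both gaps at (195,352) and (458,328) are empty, and the tool has turned 39.8° clockwise. The grip is firm with almost no moment. Handing in.

```bash
python3 -c "
from rig import order
print(order.hand_in())"
```

```text
the job is handed in; nothing more can be done
None
```

The job is handed in, with no verdict returned: the tealight stands on the post within about 1 mm of centre, and the lid is down in the rim, turned about 40° clockwise, still gripped at about 30 N, with no sign of touching the catch.

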